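# Turn over the top circuit chart panel

## Task

On the V-shaped chart cradle, push the longer, upper chart panel up by its overhanging free edge with a fingertip, turn it over the spine and press it down until it lies flat on the opposite wing, so that the shorter panel beneath it can be read. Only push: do not pinch the panel, fling it over or press hard on it, leave the shorter panel where it lies, and do not disturb the loose things on the shelf. Finish clear of everything.

Things in the scene. Friction and masses are not known exactly. Their poses are not given: they have to be found in the camera images.
- stand: Chart cradle screwed to the shelf: an open V of two grey wings rising 30 degrees from a spine between them. Origin: centre of its underside on the shelf. Its x axis runs along the spine, +y points to the wing on which both panels lie at the start, -y to the bare wing, z up. Base 170 mm along x, 150 mm along y; each wing reaches 112 mm from the spine (measured up the slope). The pillars at the ends of the spine stand at x = +-89 mm and are 40 mm tall.
- spine (a point): Middle of the spine, on the hinge axis of both panels, 34 mm above the shelf; axes as the stand's.
- panel (a joint): Turn of the longer, upper panel about the spine, rad. 0: lying on the +y wing, rising 30 degrees away from the spine; 1.05: upright; 2.094 (its stop): lying flat on the -y wing, again rising 30 degrees away from the spine. The hinge is stiff (about 0.13 N m): the panel stays at any angle where it is left, and needs about 2 to 4 N at its free edge. It may start up to 0.25 rad ajar. The stop at 2.094 is rigid: ease the panel down onto it.
- panel_edge (a point): Middle of the longer panel's free edge, 135 mm from the spine axis; moves with the panel. The panel is a rigid white sheet 150 mm along the spine, 6 mm thick (3 mm either side of the plane through the hinge axis), and overhangs its wing and the shorter panel by 23 mm or more. The side to push on is its back: the one facing the wing (down and outward) at the start and up at the end.
- lower_panel (a joint): Turn of the shorter panel about the spine, rad, 0: lying on the +y wing, where it stays. It reaches 94 mm from the spine, is 4 mm thick and lies just under the longer panel. Same stiff hinge.
- key: Bystander: chrome door key lying flat, 64 mm long, 4 mm thick. Origin: centre of its underside.
- breaker: Bystander: spare circuit breaker standing upright, 68 x 18 mm, 77 mm tall. Origin: centre of its underside.
- socket_cover: Bystander: white square socket cover lying flat, 86 x 86 mm, 9 mm thick. Origin: centre of its underside.
- tape_roll: Bystander: black ring of a tape roll lying flat, 64 mm across, 18 mm tall. Origin: centre of its underside.
- pliers: Bystander: pliers with green grips lying flat, about 155 mm long, 15 mm tall. Origin: centre of its underside.
- lantern: Bystander: compact battery lantern, 76 mm across, 118 mm tall with its bail handle. Origin: centre of its underside.

How it is judged:
By the outcome, as a careful person would: the job done as asked, in the order asked, and still so for the second after the job is handed in, with the robot touching nothing.
It also fails if it takes over 45 s, if anything falls off the work surface, if the arm or the gripper's body presses on something with over 40 N, if the wrist force passes 120 N, or if a joint passes its speed limit or range.

## Robot

A 6-joint arm with a two-finger parallel gripper is mounted at the origin on the work surface. World frame = base frame: x ahead of the robot, y to its left, z up, the work surface at z = 0. Lengths are in m, angles in rad, forces in N, time in s.
With the tool pointing down it reaches from about 0.35 to 0.85 m from the base axis. Payload 8.1 kg.
Tool frame: the origin (TCP) lies on the mounting face of the last link; the fingertips stand 186 mm ahead of it and the grasp point (between the pads) lies 167 mm ahead of it; z points along the fingers, y is the line along which they close (so a half turn about z gives the same grasp; the last joint's range is limited). The gripper opens to 93 mm and grips with 3 to 60 N. Pads are 15 mm wide; open, the fingers measure 128 mm over their backs; the gripper's body (75 mm by 188 mm) begins 65 mm behind the grasp point.
Start: joints at [-1.331, 0.13, 1.488, -0, 1.523, -0.085], TCP at [0.191, -0.569, 0.405] pointing down, gripper open.
Joint ranges: [-2.96, 2.96], [-0.89, 2.26], [0.02, 2.5], [-1.34, 4.48], [0, 2.73], [-2.66, 2.66]. Speed limits (rad/s): [2.39, 2.39, 2.79, 3.14, 3.14, 3.14].

## Interface

Orientations are given as a rotation vector (axis times angle).
In Python, from plant import * gives the robot as it stands. The module is installed in compiled form; this text tells all that it offers.
- The arm moves only by the tool arm_command, never from a script. Its argument "increments" is a list of rows, each a list of 6 numbers: the shift along the tool's x, y, z in units of 0.2 m (1.0 is 0.2 m), then the turn, a rotation vector about the tool's x, y, z in units of pi rad (1.0 is pi rad). A call has exactly 5 rows; each row is the pose to reach, as a shift and turn from the pose commanded when the call began, along the tool's axes at that moment, turning the shorter way round; what a row does not reach only later rows make up. A row lasts 1/8 s, in which the tool goes at most 62.5 mm and 10.7 degrees, less where a joint would pass 70% of its speed; a pose out of reach is approached as far as the arm can. A call with a number of a shift or a turn outside -1 to 1 is refused whole. A call with a gripper value outside its range is refused whole. "fingers" is the closure, from -1 (fully open) to 1 (shut), set as the call begins (left out, the last holds). The fingers move at their own pace and stop on an object; "force" is the grip in N (left out, the last holds). Time passes only in rows, so rows that repeat a pose let the fingers close, or fill a call up. It gives the time, the measured TCP pose, the force, the opening and the grip force at its end, in the units of the state.
- read_state(): the state, without advancing time (a new reading comes with each control period).
- read_camera(name): name is "scene" or "top" or "wrist"; returns a dict with "image" (384x512x3 uint8, red, green, blue), "fx", "fy", "cx", "cy" (pixels), "T" (4x4, takes a point from camera to world coordinates). Camera axes: x right, y down, z forward; pixel columns grow to the right and rows downward; lengths in m; the calibration is good to about 2 mm. The wrist camera is an equidistant fisheye: a pixel r from the principal point sees the ray r / f radians off the axis. A picture is of the moment at which its call begins. There is no depth.
- close_job(): hands the job in; it is judged then, once.
The state is a dict: "t": time; "q": joint angles; "dq": joint speeds; "joint_torque": joint torques, N m; "tool_pos": TCP position; "orientation": TCP orientation; "force": force on the tool from outside, world axes, zero at the start; "wrist_torque": the same for the moment, N m; "opening": finger opening in m; "gripper_force": force on a finger pad.
Only numpy, scipy, OpenCV 4.12 (cv2) and the standard library are available. Lean on these libraries where they do the work, as an engineer would, in place of code of your own. Each camera call takes 0.05 s, during which the arm holds its last target. There are 200 camera calls.

## Working session

There is one attempt and no reset: what is moved stays moved. The work goes in short steps, Python scripts to look and compute and a tool call to move; the robot and the scene stay as the last step left them, time stands still between calls to the robot, and variables do not carry over. Pictures are saved under pics/ and viewed, at most 10 in all, crops included, and the job is handed in when it is done.

Besides the shell and the picture viewer there is one more tool, called as name(argument=value, ...), one argument or row to a line, values as JSON. arm_command: Moves the arm, as the interface text tells. Shifts and turns lie within -1 to 1; 1 stands for 0.2 m of shift or pi rad of turn. Its arguments: {"type":"object","properties":{"increments":{"type":"array","items":{"type":"array","items":{"type":"number","minimum":-1,"maximum":1}}},"fingers":{"type":"number"},"force":{"type":"number"}},"required":["increments"]}

```bash
mkdir -p pics
python3 - <<'E'
from plant import *
import cv2,numpy as np
for n in ["scene","top"]:
    c=read_camera(n); cv2.imwrite(f"pics/{n}0.png",cv2.resize(c["image"][:,:,::-1],(800,600),interpolation=cv2.INTER_CUBIC))
    print(n,c["fx"],c["fy"],c["cx"],c["cy"]);print(np.round(c["T"],4))
s=read_state();print(s["t"],s["tool_pos"],s["orientation"],s["opening"])
E
```

```text
scene 357.14732709339194 357.14732709339194 252.9598459464174 195.4164929843412
[[ 0.0517  0.8377 -0.5437  1.1227]
 [ 0.9986 -0.0471  0.0223 -0.0124]
 [-0.007  -0.5441 -0.839   0.9389]
 [ 0.      0.      0.      1.    ]]
top 452.7255753067147 452.7255753067147 260.31440494370946 194.75926133407214
[[-0.0224 -0.9958  0.0889  0.4926]
 [-0.9996  0.0239  0.015   0.0014]
 [-0.017  -0.0885 -0.9959  1.304 ]
 [ 0.      0.      0.      1.    ]]
0.1 [ 0.1914353  -0.56841775  0.40377759] [-3.09856941e+00 -5.07634998e-01  2.04987912e-04] 0.09316678029157488
```

View pics/scene0.png

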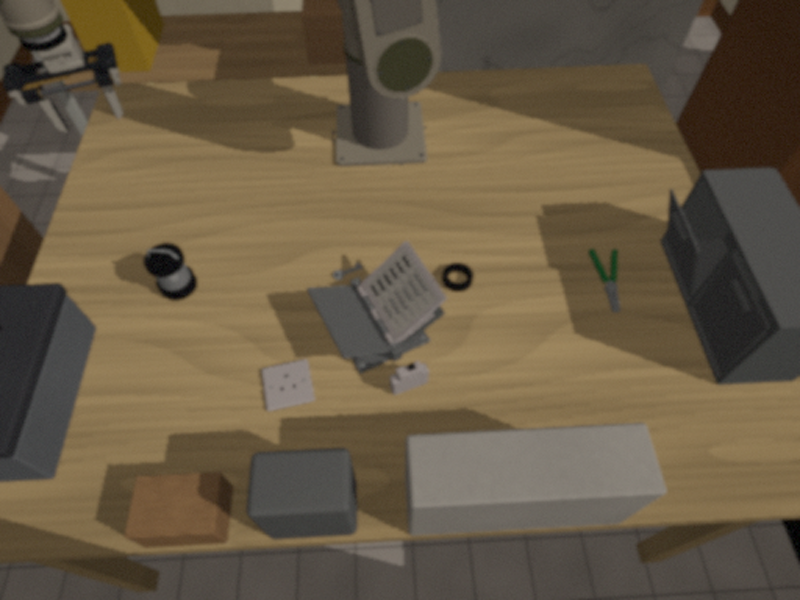

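View pics/top0.png

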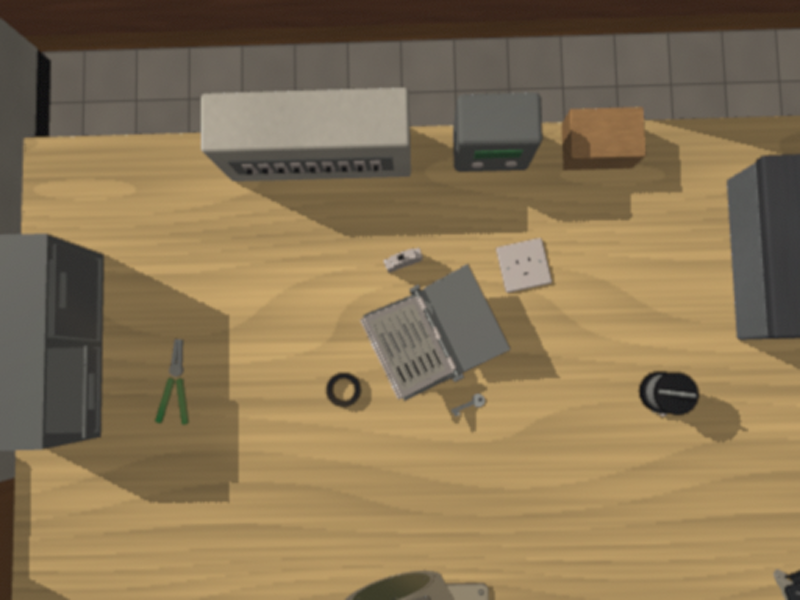

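The cradle is near the centre in both pictures: top view around (435,330), scene view around (380,305). The panel is on the left (world +y) side in the top view, and the breaker (403,260), tape (343,389) and key (470,404) are close by. I'll enlarge both.

Run:
```python
from plant import *
import cv2
for n,(x,y,w,h) in {"scene":(192,148,100,75+20),"top":(205,145,150,112)}.items():
    c=read_camera(n)["image"][y:y+h,x:x+w,::-1]
    k=6 if n=="scene" else 5
    cv2.imwrite(f"pics/{n}1.png",cv2.resize(c,None,fx=k,fy=k,interpolation=cv2.INTER_CUBIC))
```

```text
(no output)
```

View pics/scene1.png

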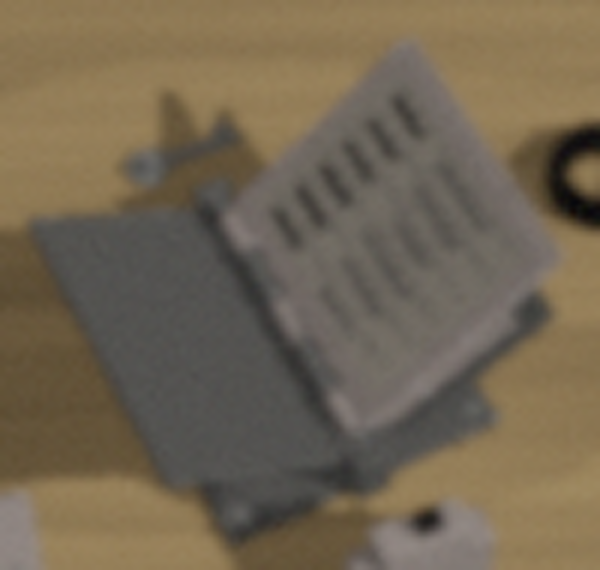

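View pics/top1.png

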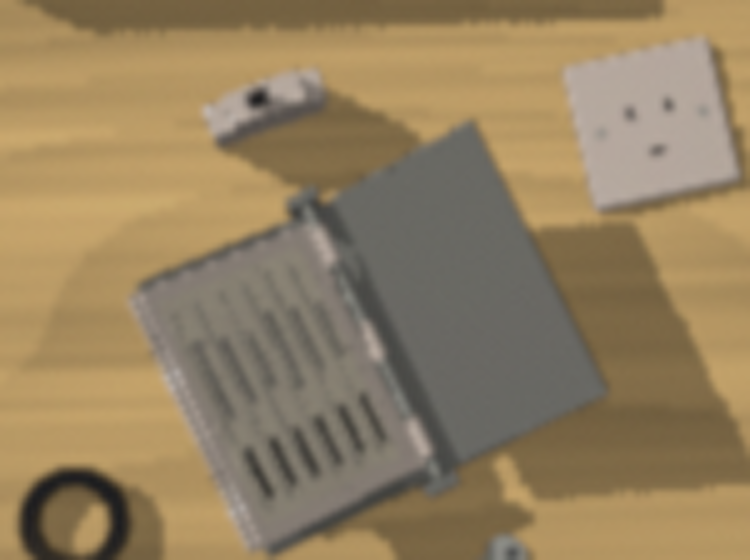

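The scene crop shows the panel's free corners at (407,42) and (558,258), and the bare wing's corners at (35,220) and (172,487). In the top crop the panel's corners are (135,293) and (258,548), the wing's (475,122) and (607,390), and the pillars (303,205) and (437,478). I'll fit the stand pose and panel angle to these.

```bash
cat > h.py <<'E'
import numpy as np
from scipy.spatial.transform import Rotation as R
def stand2w(p,P): # p: x,y,yaw
    c,s=np.cos(p[2]),np.sin(p[2]); P=np.asarray(P,float)
    return np.stack([p[0]+c*P[...,0]-s*P[...,1],p[1]+s*P[...,0]+c*P[...,1],P[...,2]],-1)
def panel(x,r,off,q): # off>0: front
    a=np.pi/6+q
    return [x,r*np.cos(a)-off*np.sin(a),.034+r*np.sin(a)+off*np.cos(a)]
def proj(c,W):
    T=np.asarray(c["T"]); X=(W-T[:3,3])@T[:3,:3]
    return np.stack([c["fx"]*X[...,0]/X[...,2]+c["cx"],c["fy"]*X[...,1]/X[...,2]+c["cy"]],-1)
def ray(c,u,v,z):
    T=np.asarray(c["T"]); d=T[:3,:3]@[(u-c["cx"])/c["fx"],(v-c["cy"])/c["fy"],1]
    return T[:3,3]+d*(z-T[2,3])/d[2]
E
python3 - <<'E'
from plant import *
from h import *
from scipy.optimize import least_squares
ct,cs=read_camera("top"),read_camera("scene")
t=lambda u,v:((u+.5)/5-.5+205,(v+.5)/5-.5+145)
s=lambda u,v:((u+.5)/6-.5+192,(v+.5)/6-.5+148)
wing=lambda x:[x,-.112*np.cos(np.pi/6),.034+.056-.004]
top=[t(303,205),t(437,478),t(475,122),t(607,390),t(135,293),t(258,548)]
sc=[s(35,220),s(172,487),s(407,42),s(558,258)]
def f(p):
    e=[panel(.075,.135,.0,p[3]),panel(-.075,.135,.0,p[3])]
    w=[wing(.075+p[4]),wing(-.075-p[4])]
    A=proj(ct,stand2w(p,[[.089,0,.04],[-.089,0,.04]]+w+e))-top
    B=proj(cs,stand2w(p,[w[1],w[0],e[1],e[0]]))-sc
    return np.concatenate([A.ravel(),B.ravel()])
r=least_squares(f,[.5,0,.44,.1,0]);print(r.x.round(4),r.fun.round(1))
for n,u,v,z in [("breaker",265,85,.077),("tape",75,520,.018),("key",505,550,.004),("keyend",0,0,0)]:
    if z: print(n,ray(ct,*t(u,v),z).round(3))
k=1/1.5625
for n,u,v,z in [("key",455,409,.004),("key2",484,400,.004),("cover",525,265,.009),("lantern",670,393,.1)]:
    print(n,ray(ct,u*k,v*k,z).round(3))
E
```

```text
[ 0.5554 -0.0306  0.4284  0.1413  0.0061] [-0.1 -1.9  1.1  0.8 -1.2 -0.2 -0.8  0.1 -0.7 -0.5 -0.5  0.2 -1.2 -0.
 -0.8 -0.7 -0.5 -1.1 -0.1  0.1]
breaker [0.694 0.025 0.077]
tape [0.457 0.139 0.018]
key [ 0.435 -0.104  0.004]
key [ 0.415 -0.063  0.004]
key2 [ 0.431 -0.116  0.004]
cover [ 0.676 -0.199  0.009]
lantern [ 0.44  -0.419  0.1  ]
```

```bash
cat >> h.py <<'E'
S=np.array([.5554,-.0306,.4284]); L=.186; H=.0075
def pose(C,th): # C=(x,y,z) stand frame fingertip centre, th elevation of tool back direction
    d=np.array([0,np.cos(th),np.sin(th)])
    Rz=R.from_euler('z',S[2]).as_matrix()
    return stand2w(S,np.array(C)+L*d), Rz@np.column_stack([[0,np.sin(th),-np.cos(th)],[1,0,0],-d])
def contact(al,th,gap=0,rc=.122):
    u=np.array([0,np.cos(al),np.sin(al)]); nb=np.array([0,np.sin(al),-np.cos(al)])
    return pose(rc*u+(.003+gap)*nb+[0,0,.034]+H*np.array([0,np.sin(th),-np.cos(th)]),th)
def inc(s,P,f=1.):
    R0=R.from_rotvec(s["orientation"]); p,M=P
    return np.r_[R0.inv().apply(p-s["tool_pos"])/.2,(R0.inv()*R.from_matrix(M)).as_rotvec()/np.pi].round(3)
E
python3 - <<'E'
from plant import *
from h import *
s=read_state(); D=np.pi/180
P1=pose([0,.25,.3],80*D); pre=contact(38*D,38*D,.012,.16); 
print(P1[0],pre[0]); print("via",inc(s,(np.array([.42,-.25,.45]),P1[1]))); print(inc(s,P1)); print(inc(s,pre))
E
```

```text
[0.43812868 0.22618769 0.48317424] [0.43638163 0.23001318 0.22928863]
via [ 1.591 -1.145 -0.227 -0.047 -0.042 -0.531]
[ 2.437 -3.373 -0.392 -0.047 -0.042 -0.531]
[ 2.435 -3.393  0.878 -0.24  -0.217 -0.492]
```

arm_command(
  increments=[
    [0.9, -0.65, -0.2, 0, 0, -0.25],
    [0.9, -0.65, -0.2, 0, 0, -0.25],
    [0.9, -0.65, -0.2, 0, 0, -0.25],
    [0.9, -0.65, -0.2, 0, 0, -0.25],
    [0.9, -0.65, -0.2, 0, 0, -0.25],
  ],
  fingers=1,
  force=20,
)

```text
t: 0.92
tool_pos: [0.322, -0.3862, 0.4458]
orientation: [2.663, 1.663, 0.001]
force: [-0.2, -0.1, -0.3]
opening: 0.048
gripper_force: 0.0
```

```bash
cat > n.py <<'E'
from plant import *
from h import *
D=np.pi/180
s=read_state()
def show(*Ps):
    print("t",round(s["t"],2),"F",s["force"].round(1) if hasattr(s["force"],"round") else s["force"],"pos",np.round(s["tool_pos"],3),"q",np.round(s["q"],2))
    for P in Ps: print(inc(s,P).tolist())
E
python3 -c "
from n import *
show(pose([0,.25,.3],80*D))"
```

```text
t 0.93 F [-0.2 -0.1 -0.3] pos [ 0.322 -0.386  0.446] q [-0.98 -0.15  1.69  0.    1.6  -0.52]
[3.006, -0.823, -0.19, -0.024, -0.051, -0.28]
```

arm_command(
  increments=[
    [1, -0.2, -0.1, 0, 0, -0.14],
    [1, -0.2, -0.1, 0, 0, -0.14],
    [1, -0.2, -0.1, 0, 0, -0.14],
    [1, -0.2, -0.1, 0, 0, -0.14],
    [1, -0.2, -0.1, 0, 0, -0.14],
  ],
)

```text
t: 1.55
tool_pos: [0.3738, -0.1908, 0.4649]
orientation: [2.244, 2.198, -0.0]
force: [-0.7, -0.2, -0.6]
opening: 0.0011
gripper_force: 0.0
```

```bash
python3 -c "
from n import *
show(pose([0,.25,.3],80*D))"
```

```text
t 1.55 F [-0.7 -0.2 -0.6] pos [ 0.374 -0.191  0.465] q [-0.59 -0.39  1.86 -0.    1.68 -0.57]
[2.091, 0.279, -0.093, -0.012, -0.054, -0.142]
```

arm_command(
  increments=[
    [1, 0.15, -0.05, 0, -0.02, -0.07],
    [1, 0.15, -0.05, 0, -0.02, -0.07],
    [1, 0.15, -0.05, 0, -0.02, -0.07],
    [1, 0.15, -0.05, 0, -0.02, -0.07],
    [1, 0.15, -0.05, 0, -0.02, -0.07],
  ],
)

```text
t: 2.17
tool_pos: [0.4082, 0.0077, 0.4744]
orientation: [1.961, 2.397, -0.071]
force: [-0.3, -0.7, -0.3]
opening: 0.0004
gripper_force: 0.0
```

```bash
python3 -c "
from n import *
show(pose([0,.25,.3],65*D),pose([0,.2,.2],40*D))"
```

```text
t 2.17 F [-0.3 -0.7 -0.3] pos [0.408 0.008 0.474] q [-0.08 -0.42  1.87 -0.06  1.69 -0.28]
[1.266, 0.311, -0.053, -0.021, -0.119, -0.07]
[1.38, 0.301, 0.687, -0.036, -0.257, -0.066]
```

arm_command(
  increments=[
    [1, 0.25, 0, -0.02, -0.1, -0.07],
    [1, 0.25, 0, -0.02, -0.1, -0.07],
    [1, 0.25, 0, -0.02, -0.1, -0.07],
    [1, 0.25, 0, -0.02, -0.1, -0.07],
    [1, 0.25, 0, -0.02, -0.1, -0.07],
  ],
)

```text
t: 2.8
tool_pos: [0.4183, 0.2131, 0.461]
orientation: [1.522, 2.359, -0.287]
force: [0.5, 0.0, 0.2]
opening: 0.0003
gripper_force: 0.0
```

```bash
python3 -c "
from n import *
show(pose([0,.2,.2],40*D),contact(38*D,38*D,.015,.17))"
```

```text
t 2.8 F [0.5 0.  0.2] pos [0.418 0.213 0.461] q [ 0.51 -0.22  1.75 -0.38  1.64  0.07]
[0.558, 0.114, 0.54, 0.001, -0.157, -0.001]
[0.503, 0.113, 1.027, 0.001, -0.168, -0.001]
```

arm_command(
  increments=[
    [0.3, 0.11, 0, 0, -0.05, 0],
    [0.6, 0.11, 0.1, 0, -0.1, 0],
    [0.6, 0.11, 0.4, 0, -0.14, 0],
    [0.55, 0.11, 0.7, 0, -0.168, 0],
    [0.5, 0.11, 0.95, 0, -0.168, 0],
  ],
)

```text
t: 3.42
tool_pos: [0.4298, 0.2408, 0.2459]
orientation: [1.252, 1.937, -0.609]
force: [0.2, -0.1, 0.7]
opening: 0.001
gripper_force: 0.0
```

Run:
```python
from n import *
import cv2
show(contact(38*D,38*D,.015,.17),contact(38*D,38*D,.015,.122),contact(38*D,38*D,.005,.122),contact(38*D,38*D,.0,.122))
s=read_state()
im=np.full((540,800,3),0,np.uint8)
c=read_camera("scene")["image"][110:250,190:330,::-1]; im[:, :400]=cv2.resize(c,(400,400),interpolation=2)[:540] if 0 else cv2.copyMakeBorder(cv2.resize(c,(400,400),interpolation=2),0,140,0,0,0)
c=read_camera("top")["image"][130:270,190:330,::-1]; im[:400,400:]=cv2.resize(c,(400,400),interpolation=2)
cv2.imwrite("pics/pre.png",im[:400])
```

```text
t 3.42 F [ 0.2 -0.1  0.7] pos [0.43  0.241 0.246] q [ 0.7   0.18  1.88 -0.87  1.47  0.56]
[0.042, 0.008, 0.051, -0.001, 0.0, -0.001]
[0.042, 0.008, 0.291, -0.001, 0.0, -0.001]
[-0.008, 0.008, 0.291, -0.001, 0.0, -0.001]
[-0.033, 0.008, 0.291, -0.001, 0.0, -0.001]
```

View pics/pre.png

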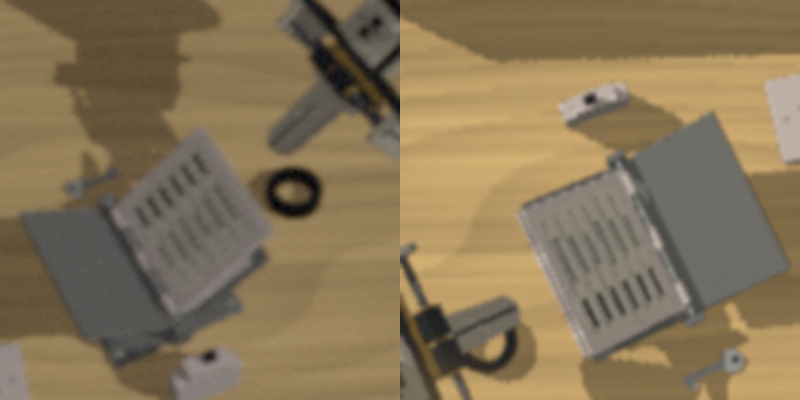

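The tool is beside the free edge, level with its middle, and the fingers are closed. Next I slide the tip under the overhang and raise it until it touches.

arm_command(
  increments=[
    [0.035, 0.01, 0.08, 0, 0, 0],
    [0.035, 0.01, 0.18, 0, 0, 0],
    [0.035, 0.01, 0.28, 0, 0, 0],
    [0.02, 0.01, 0.28, 0, 0, 0],
    [0.0, 0.01, 0.28, 0, 0, 0],
  ],
)

```text
t: 4.15
tool_pos: [0.4496, 0.2051, 0.2146]
orientation: [1.253, 1.938, -0.601]
force: [-0.1, -0.1, 0.9]
opening: 0.0002
gripper_force: 0.0
```

Run:
```python
from n import *
show(contact(38*D,38*D,0),*[contact(a*D,(38+(a-38)*.5)*D,0) for a in (42,46,50,54,58)])
```

```text
t 4.15 F [-0.1 -0.1  0.9] pos [0.45  0.205 0.215] q [ 0.62  0.21  1.92 -0.91  1.37  0.57]
[-0.031, -0.008, 0.034, 0.001, -0.001, -0.002]
[-0.106, -0.008, 0.034, 0.001, 0.01, -0.002]
[-0.181, -0.007, 0.037, 0.001, 0.022, -0.002]
[-0.256, -0.007, 0.045, 0.001, 0.033, -0.002]
[-0.33, -0.006, 0.057, 0.001, 0.044, -0.002]
[-0.403, -0.006, 0.073, 0.001, 0.055, -0.002]
```

arm_command(
  increments=[
    [-0.03, 0, 0.03, 0, 0, 0],
    [-0.07, 0, 0.03, 0, 0.005, 0],
    [-0.106, 0, 0.034, 0, 0.01, 0],
    [-0.145, 0, 0.035, 0, 0.016, 0],
    [-0.18, 0, 0.037, 0, 0.022, 0],
  ],
)

```text
t: 4.78
tool_pos: [0.461, 0.1792, 0.2384]
orientation: [1.29, 1.996, -0.564]
force: [0.5, 1.5, -1.7]
opening: 0.0003
gripper_force: 0.7
```

Run:
```python
from n import *
show(*[contact(a*D,(38+(a-38)*.5)*D,0) for a in (46,50,54,58,62,66)])
```

```text
t 4.78 F [ 0.5  1.5 -1.7] pos [0.461 0.179 0.238] q [ 0.55  0.13  1.94 -0.86  1.33  0.46]
[-0.0, -0.007, -0.001, 0.001, -0.001, -0.002]
[-0.075, -0.006, 0.002, 0.001, 0.01, -0.002]
[-0.15, -0.006, 0.008, 0.001, 0.021, -0.002]
[-0.224, -0.005, 0.019, 0.001, 0.032, -0.002]
[-0.297, -0.005, 0.033, 0.001, 0.044, -0.002]
[-0.369, -0.004, 0.052, 0.001, 0.055, -0.002]
```

arm_command(
  increments=[
    [-0.075, 0, 0.002, 0, 0.01, 0],
    [-0.15, 0, 0.008, 0, 0.021, 0],
    [-0.224, 0, 0.019, 0, 0.032, 0],
    [-0.297, 0, 0.033, 0, 0.044, 0],
    [-0.369, 0, 0.052, 0, 0.055, 0],
  ],
)

```text
t: 5.4
tool_pos: [0.4842, 0.1268, 0.2861]
orientation: [1.379, 2.136, -0.466]
force: [0.1, 1.1, -1.8]
opening: 0.0007
gripper_force: 0.6
```

Run:
```python
from n import *
show(*[contact(a*D,(38+(a-38)*.5)*D,0) for a in (66,70,74,78,82,86)])
```

```text
t 5.4 F [ 0.1  1.1 -1.8] pos [0.484 0.127 0.286] q [ 0.39 -0.02  1.94 -0.7   1.27  0.2 ]
[0.0, -0.003, -0.0, 0.001, -0.0, -0.002]
[-0.073, -0.003, 0.009, 0.001, 0.011, -0.002]
[-0.146, -0.002, 0.023, 0.001, 0.022, -0.002]
[-0.218, -0.002, 0.041, 0.001, 0.033, -0.002]
[-0.289, -0.002, 0.063, 0.001, 0.044, -0.002]
[-0.358, -0.001, 0.088, 0.001, 0.055, -0.002]
```

arm_command(
  increments=[
    [-0.073, 0, 0.009, 0, 0.011, 0],
    [-0.146, 0, 0.023, 0, 0.022, 0],
    [-0.218, 0, 0.041, 0, 0.033, 0],
    [-0.289, 0, 0.063, 0, 0.044, 0],
    [-0.358, 0, 0.088, 0, 0.055, 0],
  ],
)

```text
t: 6.02
tool_pos: [0.5118, 0.0654, 0.3163]
orientation: [1.466, 2.272, -0.358]
force: [-0.1, 0.5, -0.4]
opening: 0.0004
gripper_force: 0.5
```

Run:
```python
from n import *
import cv2
show(*[contact(a*D,(38+(a-38)*.5)*D,0) for a in (86,90,94,98,102,106)])
a=read_camera("scene")["image"][110:250,180:320,::-1]; b=read_camera("top")["image"][130:270,190:330,::-1]
cv2.imwrite("pics/mid.png",cv2.resize(np.hstack([a,b]),(800,400),interpolation=2))
```

```text
t 6.03 F [-0.1  0.5 -0.4] pos [0.512 0.065 0.316] q [ 0.2  -0.07  1.9  -0.51  1.23 -0.08]
[0.0, -0.001, 0.0, 0.002, 0.0, -0.002]
[-0.071, -0.001, 0.017, 0.002, 0.011, -0.002]
[-0.141, -0.001, 0.038, 0.002, 0.022, -0.002]
[-0.209, -0.0, 0.063, 0.002, 0.034, -0.001]
[-0.276, -0.0, 0.091, 0.002, 0.045, -0.001]
[-0.34, 0.0, 0.122, 0.002, 0.056, -0.001]
```

View pics/mid.png

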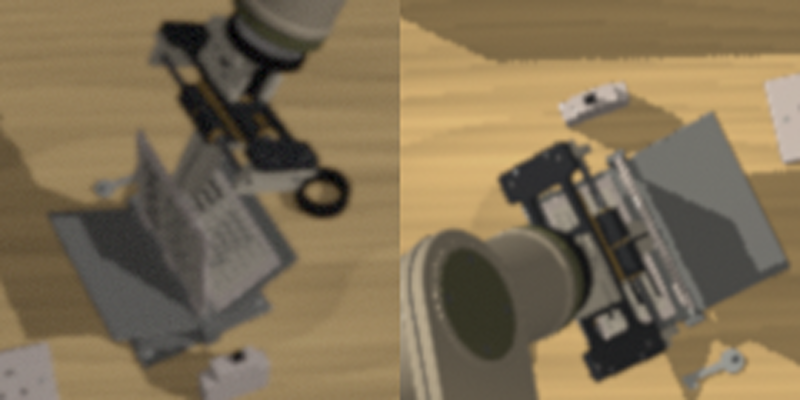

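The long panel is almost upright, with its edge at (140,135)–(210,310) in the left picture. The short panel is still on its wing and the fingertip is behind the long one.

arm_command(
  increments=[
    [-0.071, 0, 0.017, 0, 0.011, 0],
    [-0.141, 0, 0.038, 0, 0.022, 0],
    [-0.209, 0, 0.063, 0, 0.034, 0],
    [-0.276, 0, 0.091, 0, 0.045, 0],
    [-0.34, 0, 0.122, 0, 0.056, 0],
  ],
)

```text
t: 6.75
tool_pos: [0.5411, 0.0009, 0.3262]
orientation: [1.552, 2.408, -0.239]
force: [0.5, 0.2, 0.0]
opening: 0.0009
gripper_force: 0.4
```

Run:
```python
from n import *
show(*[contact(a*D,(38+(a-38)*.5)*D,0) for a in (106,110,114,118,122,126)])
```

```text
t 6.75 F [0.5 0.2 0. ] pos [0.541 0.001 0.326] q [ 0.01 -0.03  1.82 -0.3   1.23 -0.34]
[-0.004, -0.0, -0.001, 0.002, -0.0, -0.001]
[-0.072, -0.0, 0.022, 0.002, 0.011, -0.001]
[-0.137, -0.0, 0.049, 0.002, 0.022, -0.001]
[-0.201, -0.0, 0.08, 0.002, 0.033, -0.001]
[-0.263, -0.0, 0.113, 0.002, 0.044, -0.001]
[-0.322, -0.0, 0.15, 0.002, 0.056, -0.001]
```

arm_command(
  increments=[
    [-0.072, 0, 0.022, 0, 0.011, 0],
    [-0.137, 0, 0.049, 0, 0.022, 0],
    [-0.201, 0, 0.08, 0, 0.033, 0],
    [-0.263, 0, 0.113, 0, 0.044, 0],
    [-0.322, 0, 0.15, 0, 0.056, 0],
  ],
)

```text
t: 7.38
tool_pos: [0.5704, -0.0633, 0.3177]
orientation: [1.636, 2.539, -0.106]
force: [-0.6, 0.5, 0.9]
opening: 0.0004
gripper_force: 0.4
```

Run:
```python
from n import *
show(*[contact(a*D,(38+(a-38)*.5)*D,0) for a in (126,130,134,137,140,143)])
```

```text
t 7.38 F [-0.6  0.5  0.9] pos [ 0.57  -0.063  0.318] q [-0.16  0.08  1.7  -0.12  1.27 -0.56]
[0.0, -0.0, 0.0, 0.002, -0.0, -0.001]
[-0.063, -0.0, 0.029, 0.002, 0.011, -0.001]
[-0.123, -0.0, 0.062, 0.002, 0.022, -0.001]
[-0.167, -0.001, 0.088, 0.002, 0.03, -0.001]
[-0.21, -0.001, 0.116, 0.002, 0.038, -0.001]
[-0.251, -0.001, 0.145, 0.002, 0.047, -0.001]
```

arm_command(
  increments=[
    [-0.063, 0, 0.029, 0, 0.011, 0],
    [-0.123, 0, 0.062, 0, 0.022, 0],
    [-0.167, 0, 0.088, 0, 0.03, 0],
    [-0.21, 0, 0.116, 0, 0.038, 0],
    [-0.251, 0, 0.145, 0, 0.047, 0],
  ],
)

```text
t: 8.0
tool_pos: [0.5931, -0.1125, 0.2958]
orientation: [-1.698, -2.637, -0.017]
force: [-0.3, -0.2, 0.1]
opening: 0.0005
gripper_force: 0.3
```

Run:
```python
from n import *
import cv2
show(*[contact(a*D,(38+(143-38)*.5)*D,0) for a in (143,144,145,146,148,150)])
a=read_camera("scene")["image"][110:250,180:320,::-1]; b=read_camera("top")["image"][130:270,200:340,::-1]
cv2.imwrite("pics/late.png",cv2.resize(np.hstack([a,b]),(800,400),interpolation=2))
```

```text
t 8.0 F [-0.3 -0.2  0.1] pos [ 0.593 -0.113  0.296] q [-0.28  0.22  1.6   0.01  1.33 -0.71]
[0.002, -0.001, -0.001, 0.002, -0.0, -0.001]
[-0.004, -0.001, 0.008, 0.002, -0.0, -0.001]
[-0.011, -0.001, 0.016, 0.002, -0.0, -0.001]
[-0.017, -0.001, 0.025, 0.002, -0.0, -0.001]
[-0.03, -0.001, 0.042, 0.002, -0.0, -0.001]
[-0.041, -0.001, 0.06, 0.002, -0.0, -0.001]
```

View pics/late.png

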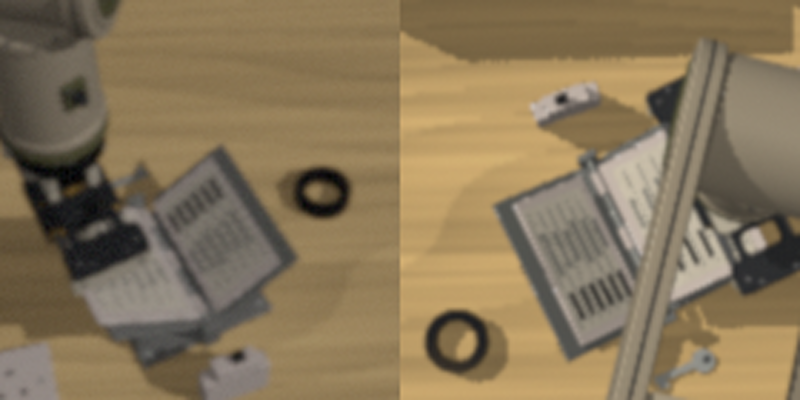

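The long panel is almost down on the bare wing, and the short panel can be read on its own wing. I'll ease it down in small steps and watch the force.

arm_command(
  increments=[
    [-0.004, 0, 0.008, 0, 0, 0],
    [-0.011, 0, 0.016, 0, 0, 0],
    [-0.017, 0, 0.025, 0, 0, 0],
    [-0.024, 0, 0.034, 0, 0, 0],
    [-0.03, 0, 0.042, 0, 0, 0],
  ],
)

```text
t: 8.72
tool_pos: [0.5954, -0.1174, 0.2875]
orientation: [-1.699, -2.638, -0.016]
force: [0.0, 0.4, 0.6]
opening: 0.0002
gripper_force: 0.3
```

arm_command(
  increments=[
    [-0.002, 0, 0.004, 0, 0, 0],
    [-0.005, 0, 0.008, 0, 0, 0],
    [-0.007, 0, 0.011, 0, 0, 0],
    [-0.01, 0, 0.015, 0, 0, 0],
    [-0.01, 0, 0.015, 0, 0, 0],
  ],
)

```text
t: 9.35
tool_pos: [0.5962, -0.1191, 0.2848]
orientation: [-1.699, -2.638, -0.016]
force: [-2.6, 2.1, 4.3]
opening: 0.0004
gripper_force: 2.3
```

arm_command(
  increments=[
    [0, 0, 0.002, 0, 0, 0],
    [0, 0, 0.004, 0, 0, 0],
    [0, 0, 0.005, 0, 0, 0],
    [0, 0, 0.005, 0, 0, 0],
    [0, 0, 0.005, 0, 0, 0],
  ],
)

```text
t: 9.98
tool_pos: [0.5963, -0.1191, 0.2844]
orientation: [-1.699, -2.638, -0.016]
force: [-3.7, 3.7, 8.1]
opening: 0.0003
gripper_force: 4.9
```

Run:
```python
from n import *
show(*[contact(a*D,(38+(143-38)*.5)*D,0) for a in (148,149,150,151)])
```

```text
t 9.97 F [-3.7  3.7  8.1] pos [ 0.596 -0.119  0.284] q [-0.28  0.24  1.59  0.01  1.31 -0.71]
[0.007, -0.002, -0.014, 0.002, 0.0, -0.001]
[0.002, -0.002, -0.005, 0.002, 0.0, -0.001]
[-0.004, -0.002, 0.004, 0.002, 0.0, -0.001]
[-0.01, -0.002, 0.013, 0.002, 0.0, -0.001]
```

The force doubled for a 1 mm push, to about 9.6 N at roughly 149.6°, so the panel is on its stop. I'll back off and lift clear.

arm_command(
  increments=[
    [0.0, 0, -0.02, 0, 0, 0],
    [0.02, 0, -0.08, 0, 0, 0],
    [0.03, 0, -0.3, 0, 0, 0],
    [0.03, 0, -0.6, 0, 0, 0],
    [0.03, 0, -0.85, 0, 0, 0],
  ],
)

```text
t: 10.6
tool_pos: [0.5931, -0.1155, 0.4569]
orientation: [-1.7, -2.64, -0.016]
force: [0.6, -0.6, 0.2]
opening: 0.0006
gripper_force: 0.0
```

arm_command(
  increments=[
    [0, -0.2, 0, 0, 0, 0],
    [0, -0.5, 0, 0, 0, 0],
    [0, -0.8, 0, 0, 0, 0],
    [0, -0.95, 0, 0, 0, 0],
    [0, -0.95, 0, 0, 0, 0],
  ],
)

```text
t: 11.22
tool_pos: [0.4189, -0.1949, 0.4535]
orientation: [-1.704, -2.637, -0.015]
force: [0.5, 1.2, -0.1]
opening: 0.0006
gripper_force: 0.0
```

Run:
```python
from n import *
import cv2
show()
a=read_camera("scene")["image"][110:250,180:320,::-1]; b=read_camera("top")["image"][130:270,200:340,::-1]
cv2.imwrite("pics/end.png",cv2.resize(np.hstack([a,b]),(800,400),interpolation=2))
```

```text
t 11.22 F [ 0.5  1.2 -0.1] pos [ 0.419 -0.195  0.453] q [-0.55 -0.27  1.78  0.01  1.63 -0.97]
```

View pics/end.png

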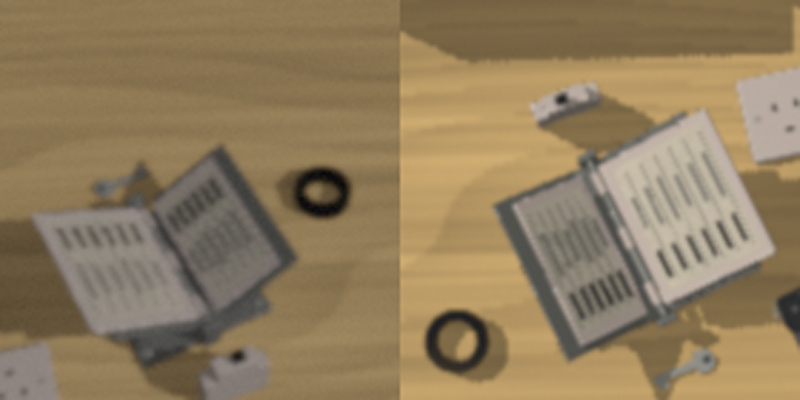

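The long panel lies on the bare wing, with corners at (705,110) and (775,250) in the top view and (33,215) and (97,335) in the scene view. I'll check its angle against those pixels.

Run:
```python
from n import *
from scipy.optimize import least_squares
ct,cs=read_camera("top"),read_camera("scene")
f=lambda q:np.r_[proj(ct,stand2w(S,[panel(x,.135,0,q) for x in(.075,-.075)]))-[[306.6,168.3],[331.1,217.3]],proj(cs,stand2w(S,[panel(x,.135,0,q) for x in(-.075,.075)]))-[[191.4,185.1],[213.8,227.1]]].ravel()
for q in (1.95,2.05,2.094): print(q,f(q).round(1))
print(least_squares(lambda p:f(p[0]),[2]).x)
```

```text
1.95 [-3.3 -0.6 -2.3  1.5  1.2 -4.5  0.5 -5.1]
2.05 [-1.  -1.3 -0.2  0.4 -0.8 -1.2 -1.8 -1.9]
2.094 [-0.1 -1.5  0.5 -0.1 -1.6  0.2 -2.6 -0.5]
[2.06980225]
```

```bash
python3 -c "
from plant import *
print(close_job())"
```

```text
the job is handed in; nothing more can be done
None
```

The longer panel is turned over the spine and eased onto its stop on the opposite wing (camera fit 2.07 rad, stop 2.094; about 10 N at most), the shorter panel stayed put and can be read, nearby loose things looked unmoved, the arm finished clear, and the job is handed in with no verdict returned.

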